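# Restock the rod rack and press its label holder home

## Robot

A 6-joint arm with a two-finger parallel gripper is mounted at the origin on the work surface. World frame = base frame: x ahead of the robot, y to its left, z up, the work surface at z = 0. Lengths are in mm, angles in rad, forces in N, time in s.
With the tool pointing down it reaches from about 350 to 975 mm from the base axis. Payload 7.1 kg.
Tool frame: the origin (TCP) lies on the front face of the gripper's body, between the roots of the fingers; the fingertips stand 80 mm ahead of it and the grasp point (between the pads) lies 61 mm ahead of it (env.tips_ahead is the distance from the TCP to the fingertips, in mm); z points along the fingers, y is the direction in which the jaws open and shut (so a half turn about z gives the same grasp; the last joint's range is limited). The gripper opens to 88 mm and grips with 3 to 60 N. Pads are 20 mm wide; open, the fingers measure 115 mm over their backs; the gripper's body (75 mm by 178 mm) begins 61 mm behind the grasp point.
Start: joints at [-1.363, 0.423, 1.63, -0, 1.089, -0.019], TCP at [140.557, -608.974, 302.675] pointing down, gripper open.
Joint ranges: [-3, 3], [-0.9, 2.11], [0.09, 2.58], [-1.31, 4.45], [0.11, 2.69], [-2.54, 2.54]. Speed limits (rad/s): [2.39, 2.39, 3.01, 3.14, 3.14, 3.14].

## Interface

Orientations are given as a unit quaternion [x, y, z, w].
In Python, from station import env, set_gripper, viewer, workorder gives the robot as it stands. Calls block until the motion is done:
- env.reach(position, orientation): joint-space move of the TCP to a pose.
- env.move_l(position, rot=None, rate=150, f_stop=None): straight line of the TCP; rot=None keeps the orientation; rate is the mean speed in mm/s. With f_stop (N) it stops when the force on the tool has changed by that much, and returns True; else False.
- env.move_joints(angles): joint-space move.
- set_gripper(opening): finger opening in mm; the grip force is fixed at half the most; returns when the fingers have stopped.
- env.hold(seconds).
- env.ik(position, orientation): joint angles nearest the present ones, or None.
- env.read_state(): the state.
- viewer.camera(name): name is "scene" or "top" or "wrist"; returns the picture (400x640x3 uint8, blue, green, red); there is no depth.
- viewer.camera_params(name): a dict with "fx", "fy", "cx", "cy" (pixels), "dist" ([k1, k2, p1, p2, k3] as OpenCV has them; the pictures are not rectified), "pose" (4x4, takes a point from camera to world coordinates); the wrist camera has in their place "tool_from_camera" (4x4, takes a point from camera to tool coordinates, whose origin is the TCP and whose axes are the flange's). Camera axes: x right, y up, looking along -z (the intrinsics and any distortion apply to the point x, -y, -z); pixel columns grow to the right and rows downward; lengths in mm; the calibration is good to about 2 mm. A picture is of the moment at which its call begins: read the wrist's pose just before it. camera_params takes no time and is no camera call.
A pose or a line that the arm cannot do raises env.IKError and nothing moves.
- workorder.sign_off(): hands the job in, once; it reports no verdict.
The state is a dict: "time_s": time; "qpos": joint angles; "dq": joint speeds; "tau": joint torques, N m; "tool_pos": TCP position; "orientation": TCP orientation; "force": force on the tool from outside, world axes, zero at the start; "wrist_torque": the same for the moment, N m; "width": finger opening in mm.
Only numpy, scipy, OpenCV 4.12 (cv2) and the standard library are available. Lean on these libraries where they do the work, as an engineer would, in place of code of your own. Each camera call takes 0.05 s, during which the arm holds its last target.

## Task

Take the two wooden rods out of their block and drop them end-down into the two narrow wells of the bench rack, one rod in each well. Then take the grey label holder, push its fin down behind the metal lip of the rack's shelf edge until the shoulder sits fully home on the edge against the spring, and finish while still holding it pressed home: do not let go. Leave the other things on the bench where they are.

Things in the scene. Friction and masses are not known exactly. Their poses are not given: they have to be found in the camera images.
- rack: Bench rack, fixed: dark wooden foot 140 x 260 x 10 mm with, on its +y half, a light wooden rod holder with two narrow square wells and, on its -y half, a small shelf (top 70 mm up) with a metal edge channel on its -x side. Origin: on the bench, mid-rack; x from channel to back of shelf, y along the rack, z up. A plywood back board at x = 65 to 75 mm rises to 95 mm.
- edge (a point): Middle of the mouth of the shelf-edge channel (rack frame x -30, y -60, z 70 mm); axes as the rack. Upright slot behind the aluminium front lip, 8 (x) by 56 mm (y), mouth chamfered 4 mm all round; metal 24 x 76 mm outside. A sprung strip inside meets the fin when the shoulder is 10 mm above home, pushes back 4 N there, 11 N at home, and lifts the holder those 10 mm again when let go.
- well_a (a point): Centre of the floor of the well nearer the shelf (rack frame x 0, y 40 mm), 15 mm above the bench. Well: 24 x 24 mm square, 80 mm deep, rim 95 mm above the bench, mouth chamfered 3 mm. Axes as the rack.
- well_b (a point): Centre of the floor of the other, equal well (rack frame x 0, y 90 mm), 15 mm above the bench. Axes as the rack.
- rod_block: Dark wooden block fixed to the bench, 55 (x) x 110 (y) x 45 mm, in which the two rods stand in 16 mm round holes 38 mm deep, 60 mm apart along y. Origin: centre of its underside. It changes places with the label block.
- label_block: Dark wooden block fixed to the bench, 55 (x) x 85 (y) x 45 mm, with a through slot 7 (x) by 55 mm (y) in its top in which the label holder stands. Origin: centre of its underside.
- label: Grey plastic label holder, blank paper on both faces (alike), 50 g. Origin: middle of the fin's lower edge; z up, x through the thickness, y along the width. Fin 5 mm thick (x), 50 wide (y), z 0 to 35; shoulder flange 22 thick, 58 wide, z 35 to 39; flat upright head to grip 12 thick, 58 wide, z 39 to 75. Starts upright, fin in the label block's slot, flange resting on the block (45 mm high).
- shoulder (a point): Middle of the underside of the label holder's flange (label frame z 35 mm). Home is when it rests on the channel's top, at point edge.
- rod_1: Plain light wooden rod, 14 mm thick, 130 mm long, 30 g. Origin: centre of its lower end, z along the rod towards its upper end. Starts upright in the rod block, lower end 7 mm and upper end 137 mm above the bench. The two rods are alike.
- rod_2: Plain light wooden rod, 14 mm thick, 130 mm long, 30 g. Origin: centre of its lower end, z along the rod towards its upper end. Starts upright in the rod block, lower end 7 mm and upper end 137 mm above the bench. The two rods are alike.
- glue: Bystander: white plastic glue bottle, 54 mm across, 150 mm tall. Origin: on its axis, at its foot.
- varnish: Bystander: amber glass jar, 60 mm across, 85 mm tall. Origin: on its axis, at its foot.
- head: Bystander: pale, egg-shaped unpainted puppet head blank on its neck, 60 mm across, 74 mm tall. Origin: on its axis, at its foot.
- driver: Bystander: screwdriver lying on the bench, 170 mm long. Origin: on its underside, near its middle.
- brush: Bystander: brush lying on the bench, 170 mm long. Origin: on its underside, near its middle.
- palm: Bystander: carved wooden puppet hand lying flat, 78 x 37 mm, 20 mm high. Origin: on its underside, near its middle.
- tin: Bystander: steel cup, 68 mm across, 75 mm tall. Origin: on its axis, at its foot.
- spool: Bystander: small dark wooden spool, 26 mm across, 18 mm tall, standing on the rack's shelf 82 mm behind the channel. Origin: centre of its foot.
There are look-alikes about, which are no part of the job. What is meant by the label is not green or turquoise, and is the larger of those in its own colour.

How it is judged (in metres and radians):
On the way, in this order (a step that is already met when the one before it is completed fails the run):
1. both rods stand let go on the floors of the wells, one in each ((((horizontal distance between rod_1 and well_a below 0.012 m and z of rod_1 in the frame of well_a below 0.006 m and angle between rod_1's own z axis and vertical below 0.25 rad and contact force between rod_1 and the fingers below 0.1 N) and (horizontal distance between rod_2 and well_b below 0.012 m and z of rod_2 in the frame of well_b below 0.006 m and angle between rod_2's own z axis and vertical below 0.25 rad and contact force between rod_2 and the fingers below 0.1 N)) or ((horizontal distance between rod_1 and well_b below 0.012 m and z of rod_1 in the frame of well_b below 0.006 m and angle between rod_1's own z axis and vertical below 0.25 rad and contact force between rod_1 and the fingers below 0.1 N) and (horizontal distance between rod_2 and well_a below 0.012 m and z of rod_2 in the frame of well_a below 0.006 m and angle between rod_2's own z axis and vertical below 0.25 rad and contact force between rod_2 and the fingers below 0.1 N)))), for 0.2 s.
2. the label holder's fin has entered the channel behind the lip (z of shoulder in the frame of edge between -0.004 and 0.025 m and x of shoulder in the frame of edge between -0.004 and 0.004 m and y of shoulder in the frame of edge between -0.006 and 0.006 m and angle between the z axis of label and the z axis of rack, either way round below 0.1 rad and angle between the x axis of label and the x axis of rack, either way round below 0.12 rad), for 0.05 s.
At the end, for the whole second after the job is handed in: One rod stands in each well (foot within 6 mm of the floor, 12 mm of the centre), at rest, let go. Shoulder at most 2.5 mm above the edge, within 4 mm across and 6 mm along; holder upright (0.1 rad), parallel to the edge (0.12 rad), still, fingers still on it (over 2 N) ((((horizontal distance between rod_1 and well_a below 0.012 m and z of rod_1 in the frame of well_a below 0.006 m and angle between rod_1's own z axis and vertical below 0.25 rad and contact force between rod_1 and the fingers below 0.1 N) and (horizontal distance between rod_2 and well_b below 0.012 m and z of rod_2 in the frame of well_b below 0.006 m and angle between rod_2's own z axis and vertical below 0.25 rad and contact force between rod_2 and the fingers below 0.1 N)) or ((horizontal distance between rod_1 and well_b below 0.012 m and z of rod_1 in the frame of well_b below 0.006 m and angle between rod_1's own z axis and vertical below 0.25 rad and contact force between rod_1 and the fingers below 0.1 N) and (horizontal distance between rod_2 and well_a below 0.012 m and z of rod_2 in the frame of well_a below 0.006 m and angle between rod_2's own z axis and vertical below 0.25 rad and contact force between rod_2 and the fingers below 0.1 N))) and z of shoulder in the frame of edge between -0.004 and 0.0025 m and x of shoulder in the frame of edge between -0.004 and 0.004 m and y of shoulder in the frame of edge between -0.006 and 0.006 m and angle between the z axis of label and the z axis of rack, either way round below 0.1 rad and angle between the x axis of label and the x axis of rack, either way round below 0.12 rad and contact force between label and the fingers above 2 N and linear speed of each of label, rod_1, rod_2 below 0.02 m/s); the arm keeps its last pose, push and grip.
It fails at once if a bystander is moved more than 30 mm (distance of any of glue, varnish, head, driver, brush, palm, tin, spool from where it was at the start of the episode above 0.03 m).
It also fails if it takes over 72 s, if anything falls off the work surface, if the arm or the gripper's body presses on something with over 40 N, if the wrist force passes 120 N, or if a joint passes its speed limit or range.

## Working session

There is one attempt and no reset: what is moved stays moved. The work goes in short steps, each a Python script; the robot and the scene stay as the last script left them, time stands still between calls to the robot, and variables do not carry over. Pictures are saved under pics/ and viewed, and the job is handed in when it is done.

```bash
ls; mkdir -p pics
python3 - <<'E'
from station import env, set_gripper, viewer, workorder
import cv2,numpy as np
np.set_printoptions(precision=4,suppress=True)
for n in ["scene","top","wrist"]:
    cv2.imwrite(f"pics/{n}0.png",viewer.camera(n)); print(n,viewer.camera_params(n))
print(env.read_state())
E
```

```text
pics
scene {'fx': 410.8590918170856, 'fy': 410.8590918170856, 'cx': 317.82839527669387, 'cy': 197.30368251349347, 'dist': array([-0.0642,  0.    ,  0.    ,  0.    ,  0.    ]), 'pose': array([[   0.3341,   -0.6992,    0.6321, 1130.7882],
       [   0.9423,    0.2616,   -0.2087, -181.6679],
       [  -0.0194,    0.6654,    0.7463,  763.2401],
       [   0.    ,    0.    ,    0.    ,    1.    ]])}
top {'fx': 462.7781355087572, 'fy': 462.7781355087572, 'cx': 321.45968525507277, 'cy': 203.78465285357817, 'dist': array([-0.0821,  0.    ,  0.    ,  0.    ,  0.    ]), 'pose': array([[  -0.0307,    0.9781,   -0.2058,  303.6197],
       [  -0.9995,   -0.0307,    0.0034,    9.2024],
       [  -0.003 ,    0.2058,    0.9786, 1385.2507],
       [   0.    ,    0.    ,    0.    ,    1.    ]])}
wrist {'fx': 286.03753388203074, 'fy': 286.03753388203074, 'cx': 323.0678771232163, 'cy': 201.46663980963095, 'dist': array([-0.0126,  0.    ,  0.    ,  0.    ,  0.    ]), 'tool_from_camera': array([[ -0.0003,   0.966 ,   0.2585,  69.6614],
       [  1.    ,   0.0004,  -0.0004,   0.4677],
       [ -0.0005,   0.2585,  -0.966 , -81.9246],
       [  0.    ,   0.    ,   0.    ,   1.    ]])}
{'time_s': 0.15, 'qpos': array([-1.363 ,  0.4237,  1.6305, -0.    ,  1.0886, -0.019 ]), 'dq': array([ 0.0001, -0.0031, -0.0027, -0.0002,  0.0005,  0.001 ]), 'tau': array([  0.0007, -54.4983, -27.392 ,   0.0643,   0.0204,  -0.0001]), 'tool_pos': array([ 140.4746, -608.6802,  302.0896]), 'orientation': array([ 0.9936,  0.1132, -0.0001, -0.0006]), 'force': array([-0.5842, -0.3331,  0.1601]), 'wrist_torque': array([-0.0552,  0.0328,  0.0268]), 'width': 87.88116104535179}
```

View pics/scene0.png

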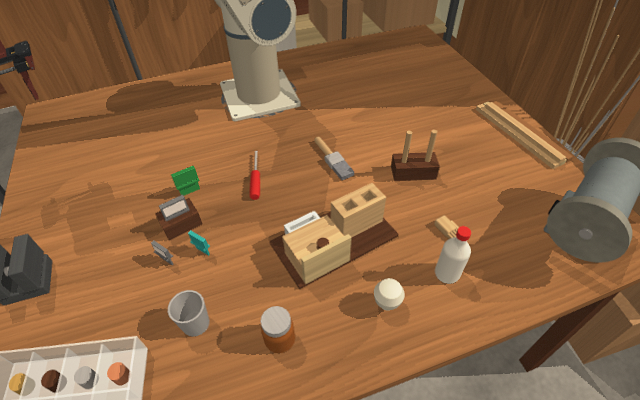

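View pics/top0.png

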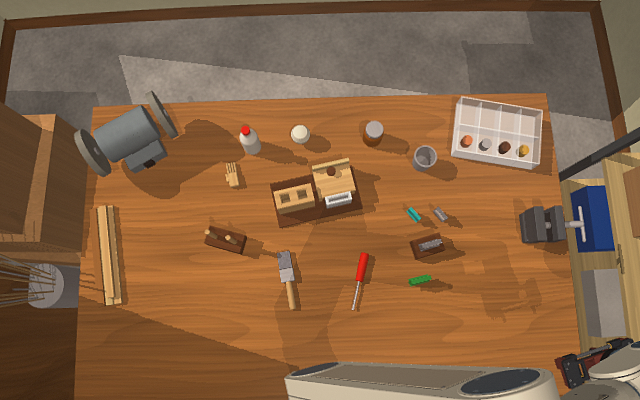

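View pics/wrist0.png

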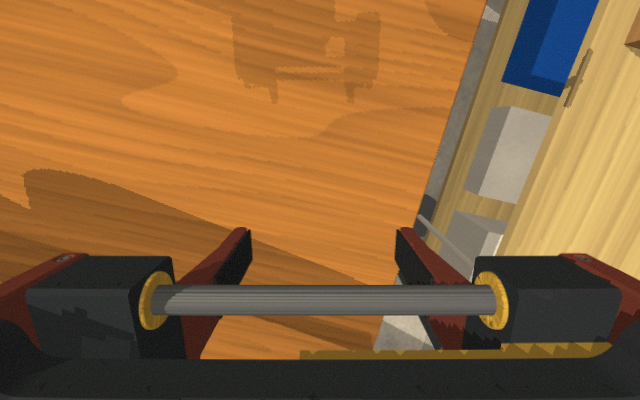

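Label candidates in the top view: grey holder in the dark block at (430,245), small grey at (440,215), turquoise at (414,214), and green at (420,281). By the description it should be the grey one in the block. I'll check that in a crop.

Run:
```python
import cv2,numpy as np
t=cv2.imread("pics/top0.png");s=cv2.imread("pics/scene0.png")
a=cv2.resize(t[195:295,385:465],(400,500),interpolation=cv2.INTER_CUBIC)
b=cv2.resize(s[160:270,140:220],(364,500),interpolation=cv2.INTER_CUBIC)
cv2.imwrite("pics/crop1.png",np.hstack([a,b]))
a=cv2.resize(t[145:260,195:375],(780,498),interpolation=cv2.INTER_CUBIC)
cv2.imwrite("pics/crop2.png",a)
```

```text
(no output)
```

View pics/crop1.png

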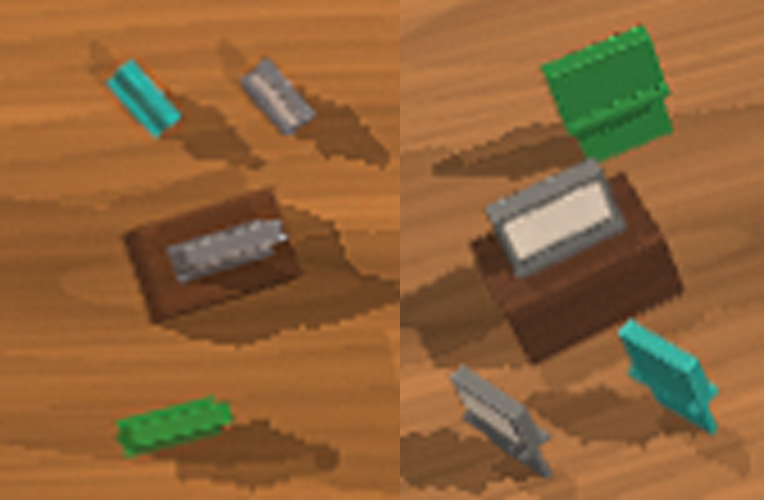

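View pics/crop2.png

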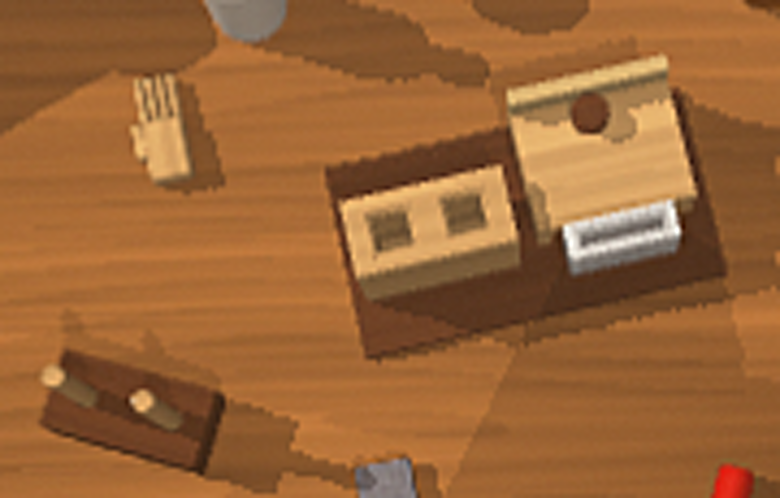

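The crops show that the grey holder in the block is clearly larger than the loose small grey one, so it is my choice. The rods stand in the block at top pixels (207,232) and (228,237), and the wells are at (285,198) and (302,194). Next I'll get coarse positions.

```bash
cat > h.py <<'E'
from station import env, set_gripper, viewer, workorder
import cv2,numpy as np
from scipy.spatial.transform import Rotation as R
np.set_printoptions(precision=3,suppress=True)
def down(yaw):  # tool z down; tool y axis at angle yaw in world
    y=np.array([np.cos(yaw),np.sin(yaw),0]);z=np.array([0,0,-1.]);x=np.cross(y,z)
    return R.from_matrix(np.c_[x,y,z]).as_quat()
def shot(name):
    s=env.read_state(); im=viewer.camera(name); p=viewer.camera_params(name)
    if name=="wrist":
        T=np.eye(4);T[:3,:3]=R.from_quat(s["orientation"]).as_matrix();T[:3,3]=s["tool_pos"]
        p["pose"]=T@p["tool_from_camera"]
    return im,p
def KD(p): return np.array([[p["fx"],0,p["cx"]],[0,p["fy"],p["cy"]],[0,0,1.]]),np.array(p["dist"])
def on_plane(p,px,z):
    K,D=KD(p);n=cv2.undistortPoints(np.array(px,float).reshape(-1,1,2),K,D).reshape(-1,2)
    d=np.c_[n[:,0],-n[:,1],-np.ones(len(n))]@p["pose"][:3,:3].T;c=p["pose"][:3,3]
    return c+d*((z-c[2])/d[:,2])[:,None]
def proj(p,X):
    K,D=KD(p);c=(np.atleast_2d(X)-p["pose"][:3,3])@p["pose"][:3,:3]
    return cv2.projectPoints(c*[1,-1,-1],np.zeros(3),np.zeros(3),K,D)[0].reshape(-1,2)
E
python3 - <<'E'
from h import *
p=viewer.camera_params("top")
c2=lambda a:np.array(a)/(780/180)+[195,145]
c1=lambda a:np.array(a)/5+[385,195]
print("rods",on_plane(p,c2([[53,377],[143,401]]),137))
print("wells",on_plane(p,c2([[390,230],[463,213]]),95))
e=on_plane(p,c2([[580,243],[676,219]]),75);print("chan",e,e.mean(0))
l=on_plane(p,c1([[172,262],[282,237]]),85);print("label",l,l.mean(0))
for n,px,z in [("glue",[246,131],150),("palm",[232,175],20),("driver",[360,280],10),("brush",[288,280],10)]:print(n,on_plane(p,[px],z))
E
```

```text
rods [[497.012 319.93  137.   ]
 [480.098 262.492 137.   ]]
wells [[594.872 108.418  95.   ]
 [604.856  60.006  95.   ]]
chan [[586.483 -16.945  75.   ]
 [600.915 -81.825  75.   ]] [593.699 -49.385  75.   ]
label [[ 442.471 -268.036   85.   ]
 [ 454.489 -331.89    85.   ]] [ 448.48  -299.963   85.   ]
glue [[780.827 212.276 150.   ]]
palm [[689.488 275.969  20.   ]]
driver [[ 360.205 -101.837   10.   ]]
brush [[366.777 109.943  10.   ]]
```

Run:
```python
from h import *
import pickle
q=down(0.2)
for n,P in [("rods",[488,291,330]),("rack",[598,20,330]),("chan",[594,-50,270])]:
    env.reach(P,q); env.hold(0.2)
    im,p=shot("wrist"); cv2.imwrite(f"pics/w_{n}.png",im); pickle.dump(p,open(f"{n}.pkl","wb"))
    s=env.read_state();print(n,s["time_s"],s["tool_pos"],s["qpos"])
```

```text
rods 3.7667 [488.159 290.754 329.993] [0.516 0.309 1.733 0.    1.1   0.317]
rack 5.1417 [597.872  21.156 330.048] [ 0.015  0.354  1.667  0.     1.12  -0.186]
chan 5.85 [594.671 -49.068 271.155] [-0.102  0.419  1.72   0.     1.001 -0.304]
```

View pics/w_rods.png

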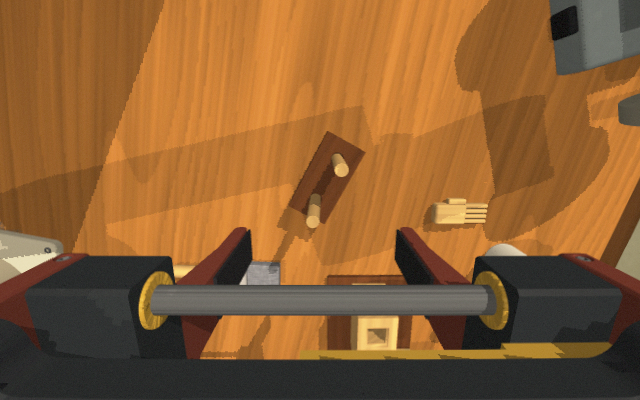

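View pics/w_rack.png

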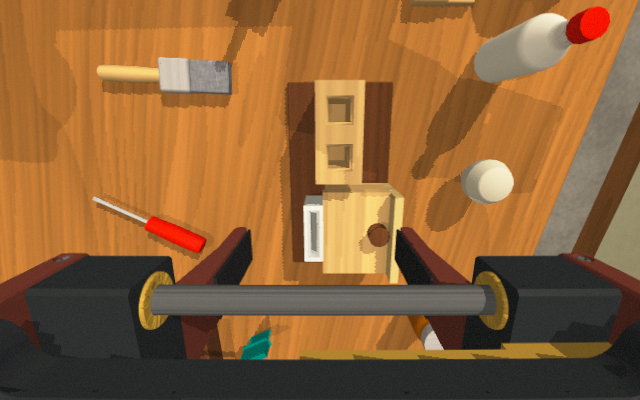

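View pics/w_chan.png

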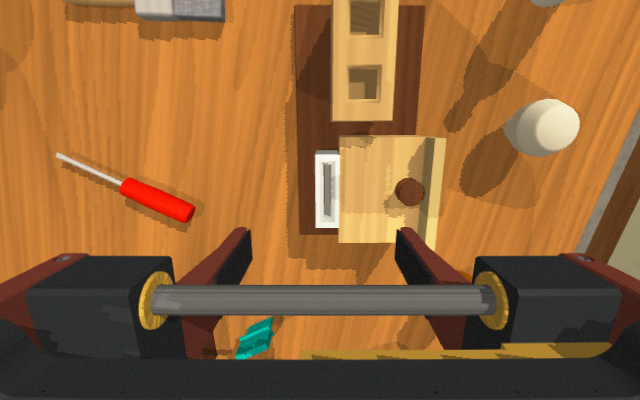

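The rod tops are at (340,168) and (313,219), the wells at (341,109) and (341,156), and the channel at (313,229) in the rack view and (327,190) in the channel view. I'll zoom in for precise pixels.

Run:
```python
import cv2,numpy as np
def g(f,x0,y0,w,h,k,o):
    a=cv2.resize(cv2.imread(f)[y0:y0+h,x0:x0+w],None,fx=k,fy=k,interpolation=cv2.INTER_NEAREST)
    for i in range(0,w,10):
        cv2.line(a,(i*k,0),(i*k,6),(255,0,0),1);cv2.putText(a,str(x0+i),(i*k,16),0,.35,(255,0,0),1)
    for i in range(0,h,10):
        cv2.line(a,(0,i*k),(6,i*k),(255,0,0),1);cv2.putText(a,str(y0+i),(8,i*k+4),0,.35,(255,0,0),1)
    cv2.imwrite(o,a)
g("pics/w_rods.png",285,125,80,110,5,"pics/z_rods.png")
g("pics/w_rack.png",280,75,120,115,5,"pics/z_rack.png")
g("pics/w_chan.png",300,140,60,100,6,"pics/z_chan.png")
```

```text
(no output)
```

View pics/z_rods.png

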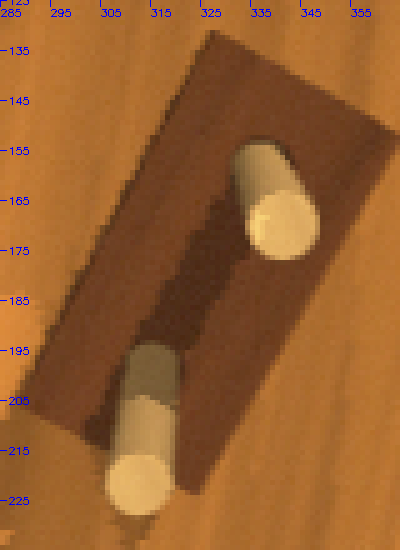

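View pics/z_rack.png

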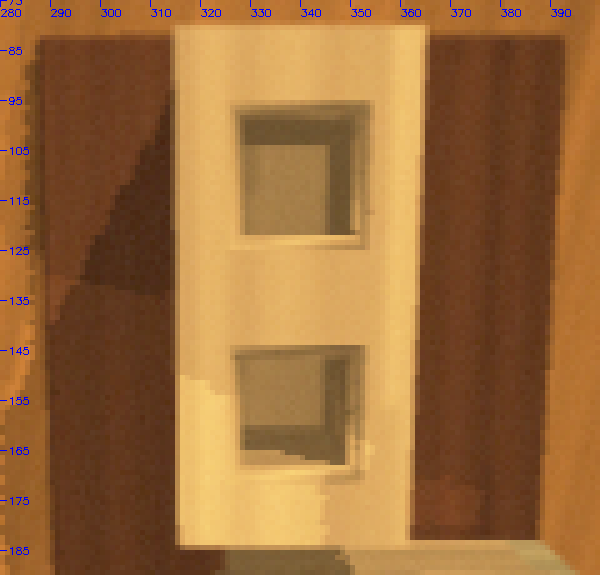

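View pics/z_chan.png

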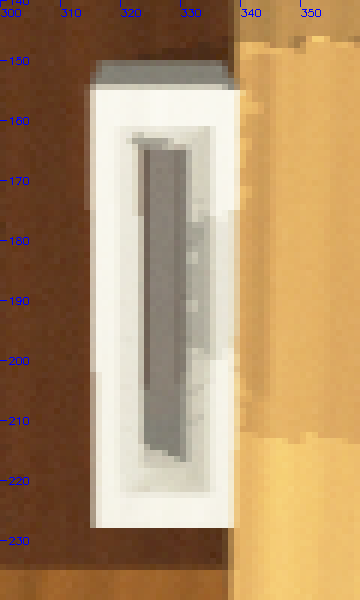

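Run:
```python
from h import *
import pickle
L=lambda n:pickle.load(open(n+".pkl","rb"))
r=on_plane(L("rods"),[[341.3,169.5],[312.7,221.2]],137);print("rods",r,np.linalg.norm(r[0]-r[1]))
w=on_plane(L("rack"),[[339.8,109.5],[339.1,156.7]],95);print("wells",w,np.linalg.norm(w[0]-w[1]))
d=w[0]-w[1];print("yaw x",np.arctan2(d[1],d[0])-np.pi/2)
e=on_plane(L("chan"),[[326.6,155],[326.6,228],[315,191.3],[339,191.3],[326.7,191.2]],70);print(e)
d=e[0]-e[1];print("yaw",np.arctan2(d[1],d[0])-np.pi/2,np.linalg.norm(d),np.linalg.norm(e[2]-e[3]))
# predicted edge from wells: well_a rack (0,40), edge (-30,-60)
for yaw in [.18,.2,.22]:
    x=np.array([np.cos(yaw),np.sin(yaw)]);y=np.array([-x[1],x[0]])
    m=w.mean(0)[:2]-65*y; print(yaw,"origin",m,"edge",m-30*x-60*y)
e=on_plane(L("rack"),[[313.5,229.5]],70);print(e)
```

```text
rods [[499.092 321.674 137.   ]
 [481.94  264.479 137.   ]] 59.71133857378937
wells [[597.196 108.723  95.   ]
 [607.094  60.078  95.   ]] 49.64191475639498
yaw x 0.20074934917616805
[[589.582  -8.034  70.   ]
 [605.008 -82.572  70.   ]
 [585.454 -46.19   70.   ]
 [609.328 -41.335  70.   ]
 [597.071 -43.722  70.   ]]
yaw 0.20407694326666292 76.11772067043061 24.36270324656548
0.18 origin [613.782  20.451] edge [595.008 -43.951]
0.2 origin [615.059  20.696] edge [597.577 -44.068]
0.22 origin [616.33   20.967] edge [600.147 -44.134]
[[596.793 -38.569  70.   ]]
```

```bash
cat >> h.py <<'E'
YAW=0.202
def st(tag):
    s=env.read_state();print(tag,round(s["time_s"],1),s["tool_pos"],"F",s["force"],"w",round(s["width"],1))
E
python3 - <<'E'
from h import *
q=down(YAW); r=np.array([499.1,321.7])
set_gripper(50)
env.reach([*r,290],q); 
print(env.move_l([*r,178],rate=150,f_stop=15)); st("down")
set_gripper(0); st("grip")
env.move_l([*r,300],rate=200)
env.reach([597.2,108.7,300],q); env.hold(.2); st("above")
im,p=shot("wrist"); cv2.imwrite("pics/g1.png",im)
E
```

```text
False
down 8.9 [499.676 321.802 178.695] F [-0.169  0.376  0.528] w 50.3
grip 9.6 [499.156 321.768 178.168] F [-0.203  0.287  1.528] w 13.5
above 11.5 [596.801 110.156 299.927] F [ 0.333 -0.012 -0.357] w 13.4
```

View pics/g1.png

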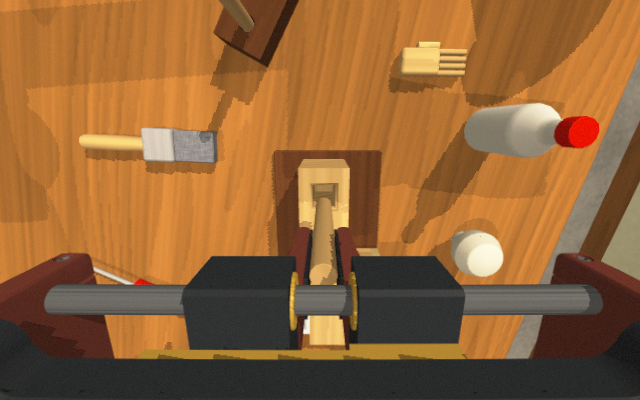

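The rod is gripped (width 13.4 mm) and hangs straight. Its foot at about (324,200) points at the far well at (324,190). Lowering it now, then doing the second rod.

Run:
```python
from h import *
q=down(YAW); w=np.array([597.2,108.7])
env.move_l([*w,225],rate=120,f_stop=12); st("mouth")
c=env.move_l([*w,187],rate=60,f_stop=12); st(("low",c))
if not c:
    set_gripper(40); env.hold(.2); st("open")
    env.move_l([*w,300],rate=200)
    im,p=shot("wrist"); cv2.imwrite("pics/p1.png",im)
    r=np.array([481.9,264.5])
    env.reach([*r,290],q)
    print(env.move_l([*r,178],rate=150,f_stop=15)); st("down2")
    set_gripper(0)
    env.move_l([*r,300],rate=200)
    env.reach([607.1,60.1,300],q); env.hold(.2); st("above2")
    im,p=shot("wrist"); cv2.imwrite("pics/g2.png",im)
```

```text
mouth 12.3 [597.603 108.783 225.482] F [ 0.628 -1.018  1.112] w 13.8
('low', True) 13.0 [596.764 108.61  186.105] F [-0.22  -0.916  4.439] w 13.4
```

The tool stopped at z=186.1, exactly the expected floor height, so the rod is seated. Releasing.

Run:
```python
from h import *
q=down(YAW); w=np.array([597.2,108.7])
set_gripper(40); env.hold(.2); st("open")
env.move_l([*w,300],rate=200)
im,p=shot("wrist"); cv2.imwrite("pics/p1.png",im)
r=np.array([481.9,264.5])
env.reach([*r,290],q)
print(env.move_l([*r,178],rate=150,f_stop=15)); st("down2")
set_gripper(0)
env.move_l([*r,300],rate=200)
env.reach([607.1,60.1,300],q); env.hold(.2); st("above2")
im,p=shot("wrist"); cv2.imwrite("pics/g2.png",im)
```

```text
open 13.8 [596.379 108.574 185.844] F [-0.25   0.256 -0.383] w 40.0
False
down2 16.2 [482.618 264.458 178.617] F [-0.338 -0.715  0.31 ] w 40.1
above2 18.7 [606.639  61.55  300.009] F [ 0.003  0.152 -0.5  ] w 13.7
```

View pics/p1.png

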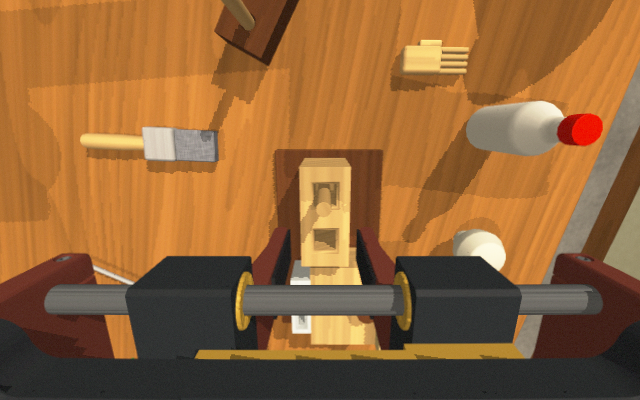

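View pics/g2.png

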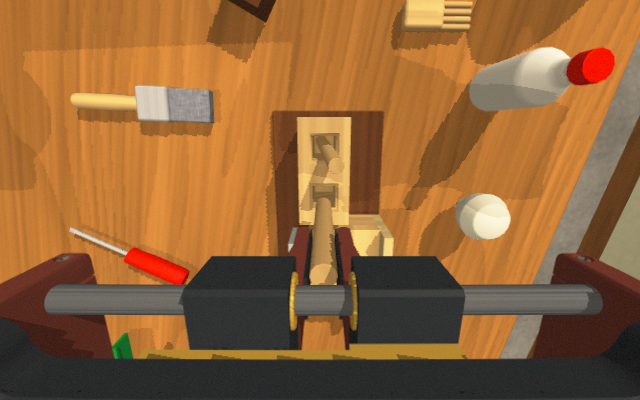

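The first rod stands in the far well, top at (334,163). It leans slightly, within the well's play. The second rod hangs over the near well at (324,195). Inserting it.

Run:
```python
from h import *
import pickle
q=down(YAW); w=np.array([607.1,60.1])
env.move_l([*w,225],rate=120,f_stop=12); st("mouth")
c=env.move_l([*w,185.7],rate=60,f_stop=10); st(("low",c))
if env.read_state()["tool_pos"][2]<189:
    set_gripper(40); env.hold(.2); st("open")
    env.move_l([*w,300],rate=200)
    im,p=shot("wrist"); cv2.imwrite("pics/p2.png",im)
    lb=np.array([448.5,-300])
    env.reach([*lb,280],q); env.hold(.2); st("label")
    im,p=shot("wrist"); cv2.imwrite("pics/lab.png",im); pickle.dump(p,open("lab.pkl","wb"))
```

```text
mouth 19.5 [607.51   60.156 225.507] F [0.067 0.353 0.224] w 13.5
('low', True) 20.1 [606.587  60.048 185.979] F [-0.941 -0.255  3.712] w 13.6
open 21.0 [606.222  60.037 186.033] F [ 0.359  0.246 -0.367] w 40.2
label 23.4 [ 449.11  -299.336  280.01 ] F [-0.145 -0.742 -0.303] w 39.8
```

View pics/p2.png

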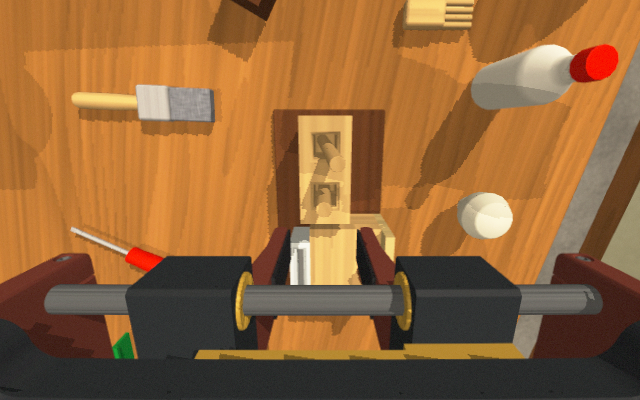

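View pics/lab.png

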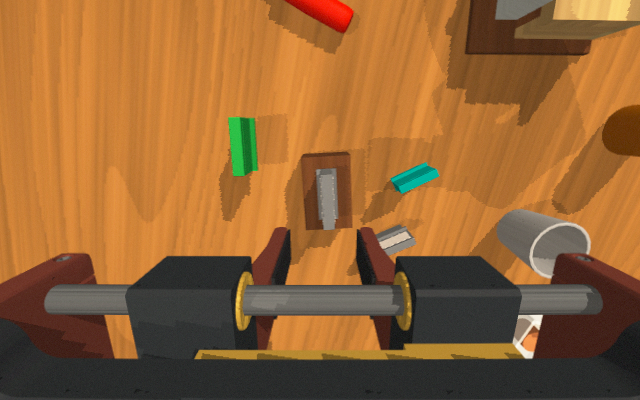

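Both rods are in their wells, at (328,152) and (325,195). The grey label is at (327,197), with the small grey look-alike at (398,238). Zooming in on the label.

Run:
```python
import cv2,numpy as np
x0,y0,w,h,k=295,145,65,95,6
a=cv2.resize(cv2.imread("pics/lab.png")[y0:y0+h,x0:x0+w],None,fx=k,fy=k,interpolation=cv2.INTER_NEAREST)
for i in range(0,w,5):
    cv2.line(a,(i*k,0),(i*k,6),(255,0,0),1);cv2.putText(a,str(x0+i),(i*k,16),0,.35,(255,255,255),1)
for i in range(0,h,5):
    cv2.line(a,(0,i*k),(6,i*k),(255,0,0),1);cv2.putText(a,str(y0+i),(8,i*k+4),0,.35,(255,255,255),1)
cv2.imwrite("pics/z_lab.png",a)
```

```text
(no output)
```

View pics/z_lab.png

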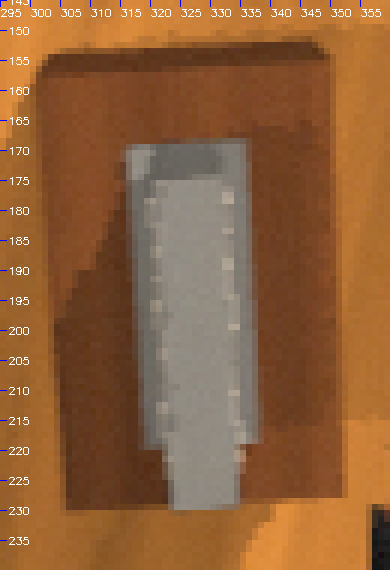

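Run:
```python
from h import *
import pickle
p=pickle.load(open("lab.pkl","rb"))
for n,px,z in [("head",[[326.2,174.5],[328.8,229.3]],85),("flange",[[325.8,168.5],[327.8,219]],49),
  ("head sides",[[320.7,202],[333.2,202]],85),("flL",[[315.6,169.],[318.4,219]],49),("flR",[[335.8,169.],[337.5,219]],49)]:
    a=on_plane(p,px,z);d=a[0]-a[1];print(n,a,a.mean(0),"yaw",np.arctan2(d[1],d[0])-np.pi/2,np.linalg.norm(d))
```

```text
head [[ 446.703 -276.325   85.   ]
 [ 460.965 -331.512   85.   ]] [ 453.834 -303.919   85.   ] yaw 0.2528973402787664 57.00071924183291
flange [[ 446.496 -275.767   49.   ]
 [ 460.67  -332.458   49.   ]] [ 453.583 -304.112   49.   ] yaw 0.2449909820381233 58.43583740049113
head sides [[ 446.995 -304.691   85.   ]
 [ 459.269 -302.16    85.   ]] [ 453.132 -303.425   85.   ] yaw -4.509047362633536 12.532547028277111
flL [[ 435.627 -278.57    49.   ]
 [ 450.071 -334.644   49.   ]] [ 442.849 -306.607   49.   ] yaw 0.25209926898544377 57.903864261692384
flR [[ 457.375 -274.088   49.   ]
 [ 471.607 -330.203   49.   ]] [ 464.491 -302.145   49.   ] yaw 0.2483909180555448 57.891585198299744
```

Run:
```python
from h import *
import pickle
q=down(.25); l=np.array([453.6,-304.1])
env.reach([*l,200],q); env.hold(.2)
print(env.move_l([*l,132],rate=100,f_stop=12)); env.hold(.2); st("down")
set_gripper(0); st("grip")
env.move_l([*l,280],rate=150)
qe=down(YAW)
env.reach([597.3,-44,270],qe); env.hold(.4); st("above")
im,p=shot("wrist"); cv2.imwrite("pics/g3.png",im); pickle.dump(p,open("g3.pkl","wb"))
cv2.imwrite("pics/s3.png",viewer.camera("scene"))
```

```text
False
down 25.1 [ 453.931 -304.309  132.66 ] F [-0.344  0.233 -0.876] w 40.0
grip 25.6 [ 453.727 -304.111  132.053] F [0.607 0.335 1.544] w 11.8
above 28.3 [597.192 -44.604 270.088] F [-0.509  0.983 -0.526] w 11.6
```

View pics/g3.png

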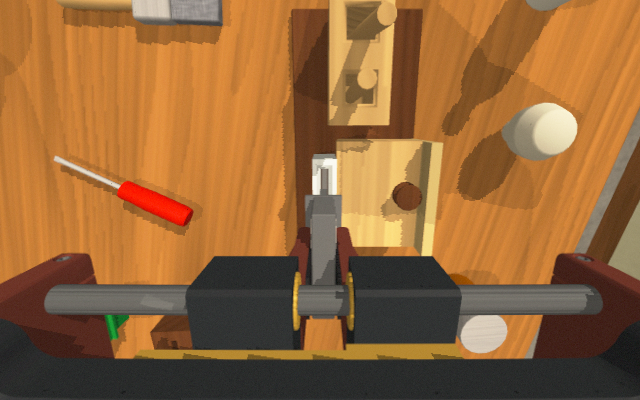

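View pics/s3.png

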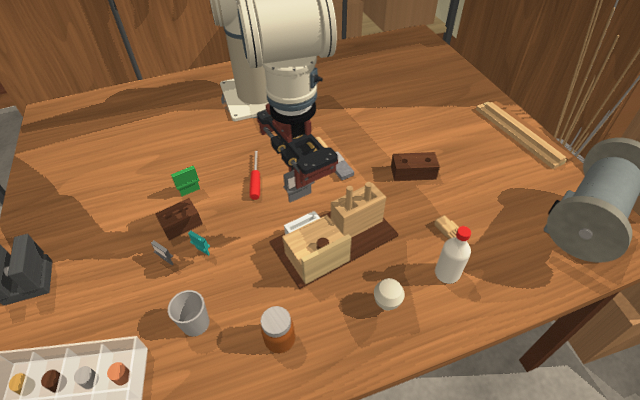

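Holder is held upright, flange far edge at about (306–341,195), pointing at the channel at (324,175). I'll compare the predicted pixels with these.

Run:
```python
from h import *
import pickle
p=pickle.load(open("g3.pkl","rb"))
s=env.read_state(); T=s["tool_pos"]; Rm=R.from_quat(s["orientation"]).as_matrix()
c=T; ux=Rm[:,1]; uy=Rm[:,0]
# predicted flange far corners, fin far-bottom
for dx,dy,z in [(-11,29,187),(11,29,187),(-6,29,223),(6,29,223),(-2.5,25,148),(2.5,25,148)]:
    X=c[:2]+dx*ux[:2]+dy*uy[:2]; print((dx,dy,z),proj(p,[*X,z]))
x0,y0,w,h,k=295,145,60,110,6
a=cv2.resize(cv2.imread("pics/g3.png")[y0:y0+h,x0:x0+w],None,fx=5,fy=5,interpolation=cv2.INTER_NEAREST);k=5
for i in range(0,w,5):
    cv2.line(a,(i*k,0),(i*k,6),(255,0,0),1);cv2.putText(a,str(x0+i),(i*k,16),0,.3,(255,0,0),1)
for i in range(0,h,5):
    cv2.line(a,(0,i*k),(6,i*k),(255,0,0),1);cv2.putText(a,str(y0+i),(8,i*k+4),0,.35,(255,0,0),1)
cv2.imwrite("pics/z_g3.png",a)
```

```text
(-11, 29, 187) [[305.894 195.514]]
(11, 29, 187) [[342.941 195.493]]
(-6, 29, 223) [[311.993 213.65 ]]
(6, 29, 223) [[337.404 213.637]]
(-2.5, 25, 148) [[320.788 188.108]]
(2.5, 25, 148) [[327.646 188.104]]
```

View pics/z_g3.png

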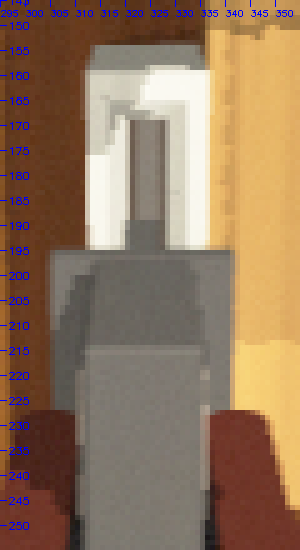

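Prediction and picture agree within about 0.5 mm. Inserting.

Run:
```python
from h import *
e=[597.5,-44.0]
env.move_l([*e,205],rate=100); env.hold(.2); st("over")
c=env.move_l([*e,170],rate=40,f_stop=8); st(c)
if not c:
    env.hold(.1); c=env.move_l([*e,150],rate=20,f_stop=25); st(c); env.hold(.5); st("held")
im,p=shot("wrist"); cv2.imwrite("pics/i1.png",im)
cv2.imwrite("pics/s4.png",cv2.resize(viewer.camera("scene")[150:300,230:430],(800,600),interpolation=cv2.INTER_CUBIC))
```

```text
over 29.4 [597.885 -44.035 205.77 ] F [-0.252  0.507 -0.235] w 11.7
False 30.4 [597.694 -44.015 170.218] F [ 0.71  -0.862 -0.499] w 11.9
True 31.3 [597.811 -44.076 157.165] F [-2.545  0.091 10.113] w 12.0
held 31.8 [597.798 -44.069 157.399] F [-2.557  0.596  9.72 ] w 11.8
```

View pics/s4.png

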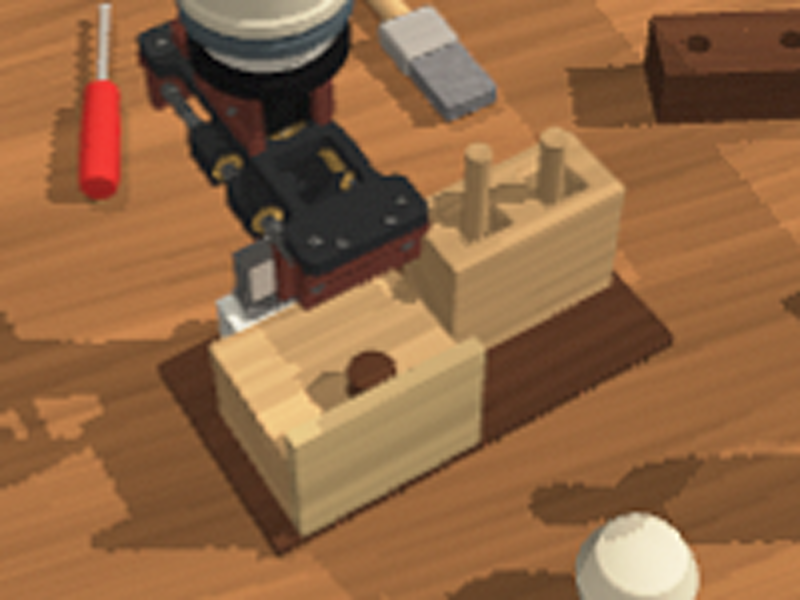

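View pics/i1.png

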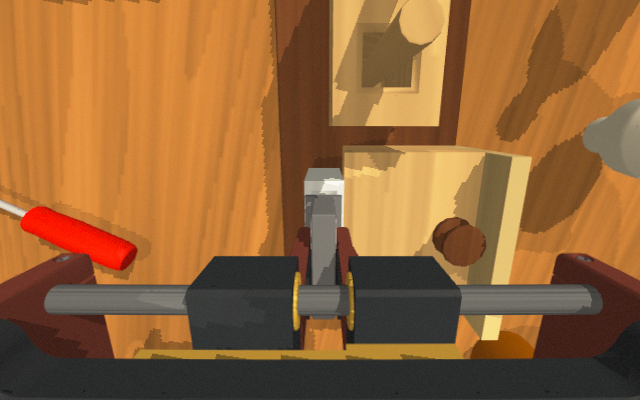

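The stop triggered at z≈157, the predicted home height, but the steady force of 9.7 N is only about the spring's share. I'll press on in small steps.

Run:
```python
from h import *
e=[597.6,-44.0]
for z in [156.5,155.8,155.0,154.3,153.6]:
    env.move_l([*e,z],rate=10); env.hold(.3); st(z)
    if env.read_state()["force"][2]>20: break
im,p=shot("wrist"); cv2.imwrite("pics/i2.png",cv2.resize(im[150:270,270:380],(550,600),interpolation=cv2.INTER_NEAREST))
```

```text
156.5 32.4 [597.831 -44.064 157.383] F [-3.347  0.427 10.196] w 12.0
155.8 33.0 [597.852 -44.057 156.766] F [-2.796  0.119 10.213] w 11.4
155.0 33.5 [597.854 -44.071 156.734] F [-5.901  0.276 17.734] w 12.1
154.3 34.1 [597.857 -44.045 156.706] F [-6.904  0.137 24.166] w 12.4
```

View pics/i2.png

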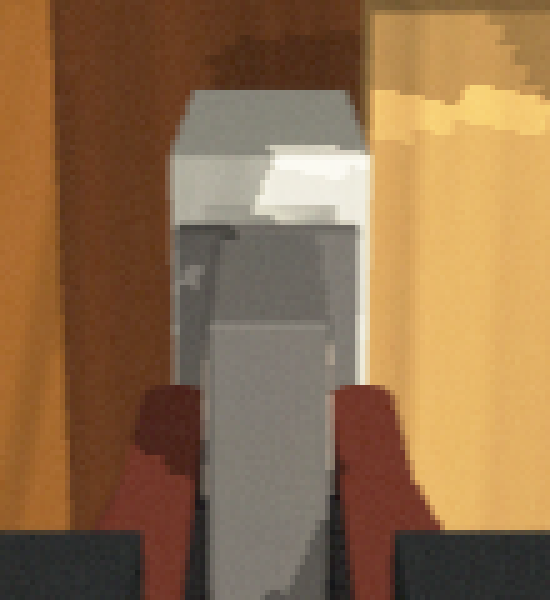

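The height no longer changes (156.7) while the force rises to 24 N, so the flange is hard on the edge. In the picture it lies flat on the channel, with the far edge at row 225 and centred to within 0.5 mm. Signing off.

Run:
```python
from h import *
env.hold(.3); st("end"); cv2.imwrite("pics/s5.png",viewer.camera("scene")); st("end"); workorder.sign_off()
```

```text
end 34.4 [597.85  -44.05  156.716] F [-7.084  0.534 24.103] w 12.0
end 34.5 [597.83  -44.043 156.694] F [-8.113  1.601 24.161] w 11.7
the job is handed in; nothing more can be done
```

View pics/s5.png

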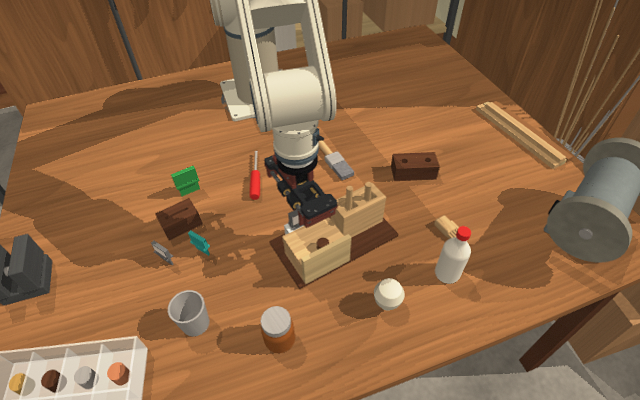

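Both rods are in the wells, one in each, and let go. The grey label holder is pressed home on the shelf edge and still gripped. I handed the job in at 34.5 s; it reports no verdict.

- **Rods:** each touched its well floor at the expected height, and the last pictures show both standing. The first leans a little, which the well's play allows; I judged that by eye and did not measure the angle.
- **Label holder:** the height stopped changing at 156.7 mm (157 predicted) while the push rose to 24 N. The picture shows it centred across the edge to about 0.5 mm.
- **Pressing home:** the first press stopped at the right height but settled at only about 10 N, roughly the spring alone, so I pressed further before handing in. A sideways force of about 7–8 N on the tool remained at the end.
- **Other things on the bench:** I saw nothing moved in the last picture.

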